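# Ready the finds scale: power, grams, tare

### The arm

A 7-joint arm with a two-finger parallel gripper is mounted at the origin on the work surface. World frame = base frame: x ahead of the robot, y to its left, z up, the work surface at z = 0. Lengths are in m, angles in degrees, forces in N, time in s.
With the tool pointing down it reaches from about 0.425 to 0.95 m from the base axis. Payload 4.7 kg.
Tool frame: the origin (TCP) lies at the very end of the fingers, on their centre line; the grasp point (between the pads) lies 19 mm behind it; z points along the fingers, y is the line along which they close (so a half turn about z gives the same grasp; the last joint's range is limited). The gripper opens to 85 mm and grips with 20 to 120 N. Pads are 22 mm wide; open, the fingers measure 114 mm over their backs; the gripper's body (76 mm by 85 mm) begins 54 mm behind the grasp point. The pads swing forward as they close: fully open they stand 13 mm farther back than shut.
Start: joints at [-71.098, 26.849, -2.785, 87.806, 1.381, 65.374, -4.715], TCP at [0.237, 0.632, 0.231] pointing down, gripper open.
Joint ranges: [-148.3, 148.3], [-19.14, 114.17], [-79.39, 73.82], [5.75, 140.21], [-59.74, 239.74], [12.07, 113.84], [-152.46, 152.46]. Speed limits (degrees/s): [147.25, 147.25, 180, 180, 180, 180, 180].

### API

Orientations are given as [roll, pitch, yaw] about the fixed x, y, z axes, in that order (R = Rz(yaw) Ry(pitch) Rx(roll)).
In Python, from workcell import monitor, optics, bot, trace gives the robot as it stands.
- The arm moves only by the tool move_arm, never from a script. Its argument "increments" is a list that holds one entry, the list of rows, each a list of 7 numbers: the shift along the tool's x, y, z normalised to -1 to 1, where 1 is 0.04 m, then the turn, a rotation vector about the tool's x, y, z normalised to -1 to 1, where 1 is 0.1 rad, then the finger opening in mm, from 0 to 85.4. A call has 1 to 10 rows; each row shifts and turns the commanded pose from where the row before left it, along the tool's axes as they then stand; what a row does not reach is not made up. A row lasts 1/8 s, in which the tool goes at most 62.5 mm and 10.7 degrees, less where a joint would pass 70% of its speed; a pose out of reach is approached as far as the arm can. A call with a number of a shift or a turn outside -1 to 1 is refused whole. A call with a gripper value outside its range is refused whole. The fingers move at their own pace and stop on an object; the grip force is fixed at half the most. Time passes only in rows, so rows that do not move let the fingers close. It gives the time, the measured TCP pose, the force, the opening and the grip force at its end, in the units of the state.
- monitor.read_state(): the state, without advancing time (a new reading comes with each control period).
- optics.capture(name): name is "side" or "top"; returns a dict with "color" (384x512x3 uint8, red, green, blue), "z_map" (384x512 float32, m along the optical axis (not along the pixel's ray), 0 where there is no reading), "K" (3x3 intrinsics, pixels), "xyz" and "orientation" of the camera in the world. Camera axes: x right, y down, z forward; pixel columns grow to the right and rows downward; lengths in m; the calibration is good to about 2 mm. A picture is of the moment at which its call begins.
- bot.job_done(): hands the job in; it is judged then, once.
Trained networks look in a picture, given as the dict that the camera call returned (one of the last four; its "shot" number tells which), for a name from the list of things; names that differ only in an ending like _2 or _b are one class to them, and where a whole thing is asked for, a point or a joint stands for the part that bears it (a point fixed in the world has none). Each returns a list of dicts, best first, with "p" (0 to 1); they miss things now and then, are a little off and sometimes report something else, mostly with a low value. They report only what shows in the picture. A call takes as long as a camera call. They do not tell look-alikes from the thing itself.
- trace(picture, target): "mask" (384x512 bool, what is visible of it) and "pixel" ([column, row] in pixels, amid what is visible of it).
The state is a dict: "time": time; "joints": joint angles; "joint_velocities": joint speeds; "joint_efforts": joint torques, N m; "ee_pos": TCP position; "tcp_rot": TCP orientation; "force": force on the tool from outside, world axes, zero at the start; "ft_torque": the same for the moment, N m; "opening": opening from 0.0 (shut) to 1.0 (fully open); "grip_force": force on a finger pad.
Only numpy, scipy, OpenCV 4.12 (cv2) and the standard library are available. Lean on these libraries where they do the work, as an engineer would, in place of code of your own. Each camera call takes 0.05 s, during which the arm holds its last target. There are 200 camera calls.

### The job

Get the bench scale ready for weighing sherds into the empty tray on its pan: switch it on by pressing the raised end of the red rocker fully down, then press the yellow grams key down, then the blue tare key, each with a light fingertip press and letting the key come up again before the next. Touch neither the pan nor the tray, do not press the white and grey keys, and leave everything else on the table where it is.

Things in the scene. Friction and masses are not known exactly. Their poses are not given: they have to be found in the camera images.
- scale: light grey bench scale, 290 mm deep (local x, front to back) x 240 wide (y), fixed. Origin: centre of underside. Front 105 mm: console face sloping 10 deg, 33 mm high at the front edge, 51 at the back, then pan. Row of keys, left (+y) to right: white, yellow, grey, blue, 38 mm apart; dark display behind; red rocker at the right end. Over 20 N anywhere is too hard
- rocker_press (a point): where to press the red rocker (power): on its far half (towards the pan; small white line), raised when off; 14 mm from the pivot. Rocker: 38 mm long (local x), 22 wide, shallow V pivoted in the middle. A half that is down lies parallel to the console, 7 mm above it; a raised end is 13 mm above it. Site z: console's outward normal when off (10 deg from vertical). Press along -z; sinks 4 mm
- rocker (a joint): angle of the red rocker in rad: 0 off (far half raised), 0.30 fully on (far half down), counts as on above 0.20. Takes about 2 N at the pressing point; stays where it is left; once fully on, the switch gives about 1 mm per 4 N (at most 4 mm) in the console
- yellow_key_top (a point): yellow key of the scale (grams), second from the left: 22 x 20 mm flat top. Point: centre of its top, 9 mm proud of the console face when up, moving with the key; z axis: the key's outward normal (10 deg from vertical, leaning to the scale's front), y axis: along the row of keys. Press along -z
- yellow_key (a joint): travel of the yellow key in m: 0 up, 0.006 fully down; a spring pushes it back up, 1.5 N at the start, 6.9 N fully down; it registers at 0.0025, about 4 N
- blue_key_top (a point): blue key of the scale (tare), rightmost key, the nearest to the rocker: 22 x 20 mm flat top. Point: centre of its top, 9 mm proud of the console face when up, moving with the key; z axis: the key's outward normal (10 deg from vertical, leaning to the scale's front), y axis: along the row of keys. Press along -z
- blue_key (a joint): travel of the blue key in m: 0 up, 0.006 fully down; a spring pushes it back up, 1.5 N at the start, 6.9 N fully down; it registers at 0.0025, about 4 N
- white_key_top (a point): white key of the scale (print, not wanted), leftmost: 22 x 20 mm flat top. Point: centre of its top, 9 mm proud of the console face when up, moving with the key; z axis: the key's outward normal (10 deg from vertical, leaning to the scale's front), y axis: along the row of keys
- white_key (a joint): travel of the white key in m: 0 up, 0.006 fully down; a spring pushes it back up, 1.5 N at the start, 6.9 N fully down; leave alone
- grey_key_top (a point): grey key of the scale (menu, not wanted), between yellow and blue: 22 x 20 mm flat top. Point: centre of its top, 9 mm proud of the console face when up, moving with the key; z axis: the key's outward normal (10 deg from vertical, leaning to the scale's front), y axis: along the row of keys
- grey_key (a joint): travel of the grey key in m: 0 up, 0.006 fully down; a spring pushes it back up, 1.5 N at the start, 6.9 N fully down; leave alone
- pan: stainless weighing pan, 180 x 232 x 6 mm, fixed on the scale behind the console; origin: centre of its underside, 58 mm above the table
- tray: empty white open finds tray, 140 x 190 x 22 mm, 160 g, loose on the pan (its rim is 86 mm above the table); origin: centre of its underside
- sherd_big: large curved terracotta sherd, 145 x 120 x 27 mm, hollow side down; loose bystander; origin: centre of its underside
- sherd_mid: medium curved terracotta sherd, 100 x 90 x 21 mm, hollow side down; loose bystander; origin: centre of its underside
- sherd_small: small terracotta sherd, 70 x 60 x 14 mm, lying in front of the scale; loose bystander; origin: centre of its underside
- jar: glass jar with green lid, 66 mm across, 85 mm tall, to the left of the scale; loose bystander; origin: centre of its underside
- squeeze_bottle: clear slim bottle with white cap, 40 mm across, 130 mm tall; loose bystander; origin: centre of its underside
- marker: black marker pen, 142 mm long, 16 mm thick, lying to the right of the scale along its local x; loose bystander; origin: centre of its underside
- cup: white open cup, 76 mm across, 100 mm tall; loose bystander; origin: centre of its underside
- canister: white plastic canister, 60 x 85 x 136 mm; loose bystander; origin: centre of its underside
Not all that is in view belongs to the job. Several things have the shape of the tray; the one meant has the colours described above.

How it is judged:
By the outcome, as a careful person would: the job done as asked, in the order asked, and still so for the second after the job is handed in, with the robot touching nothing.
It also fails if it takes over 40 s, if anything falls off the work surface, if the arm or the gripper's body presses on something with over 40 N, if the wrist force passes 120 N, or if a joint passes its speed limit or range.

## Working session

There is one attempt and no reset: what is moved stays moved. The work goes in short steps, Python scripts to look and compute and a tool call to move; the robot and the scene stay as the last step left them, time stands still between calls to the robot, and variables do not carry over. Pictures are saved under pics/ and viewed, at most 10 in all, crops included, and the job is handed in when it is done.

Besides the shell and the picture viewer there is one more tool, called after "Request:" by a JSON object that holds its "fn" and its "kwargs". move_arm: Moves the arm, as the interface text tells. Its arguments: {"type":"object","properties":{"increments":{"type":"array","items":{"type":"array","items":{"type":"array","items":{"type":"number"}}}}},"required":["increments"]}

```bash
mkdir -p pics; cat > h.py <<'E'
import numpy as np, cv2
from scipy.spatial.transform import Rotation as R
from workcell import monitor, optics, bot, trace
def cam(n):
    d=optics.capture(n); return d
def Rc(d):
    o=np.array(d["orientation"],float)
    return o if o.shape==(3,3) else R.from_euler('xyz',o,degrees=True).as_matrix()
def pts(d,mask):
    v,u=np.nonzero(mask&(d["z_map"]>0)); z=d["z_map"][v,u]
    p=np.c_[u,v,np.ones(len(u))]@np.linalg.inv(d["K"]).T*z[:,None]
    return p@Rc(d).T+np.array(d["xyz"])
E
python3 - <<'E'
from h import *
print(monitor.read_state())
ims=[]
for n in("top","side"):
    d=cam(n); print(n,d["xyz"],d["orientation"],d["K"][0,0])
    for t in("scale","rocker_press","yellow_key_top","blue_key_top","white_key_top","grey_key_top","pan","tray"):
        r=trace(d,t)
        for q in r[:2]:
            p=pts(d,q["mask"]); print(n,t,round(q["p"],2),np.round(q["pixel"]),len(p),np.round(np.median(p,0),4) if len(p) else '')
    cv2.imwrite(f"pics/{n}0.png",cv2.resize(d["color"][:,:,::-1],(768,576)))
E
```

```text
{'time': 0.0, 'joints': array([-71.09973106,  26.89745072,  -2.78475714,  87.87464638,
         1.37774661,  65.37449245,  -4.71373805]), 'joint_velocities': array([ 0.03554697, -0.03686883, -0.02714264,  0.05340641,  0.07084542,
        0.01249978,  0.02306148]), 'joint_efforts': array([-5.56827181e-04, -5.10302997e+01, -4.67484654e-02, -2.37717193e+01,
        1.07110621e-02,  7.15428090e-03,  1.72405066e-05]), 'ee_pos': array([0.23677325, 0.63147903, 0.23025291]), 'tcp_rot': array([-1.79886808e+02,  1.17633351e-03,  1.59446545e+02]), 'force': array([0.09485758, 0.54799131, 0.54190649]), 'ft_torque': array([-0.03760431, -0.0115175 ,  0.03252062]), 'grip_force': 0.0, 'opening': 0.998824601537099}
top [ 0.41836842 -0.0132061   1.18832066] [-1.73976088e+02  6.86034826e-02 -8.93637837e+01] 347.88226428296025
top scale 0.86 [269. 187.] 3764 [ 0.5393 -0.037   0.0489]
top yellow_key_top 0.37 [251. 194.] 10 [0.5103 0.0295 0.0472]
top blue_key_top 0.52 [272. 205.] 30 [ 0.4782 -0.0382  0.0474]
top white_key_top 0.49 [238. 186.] 8 [0.5232 0.0659 0.0471]
top grey_key_top 0.61 [108. 195.] 668 [
[... 191 characters left out ...]
45]
top tray 0.7 [286. 156.] 2508 [ 0.6439 -0.0799  0.0682]
side [ 0.17129176 -0.89335612  0.82125265] [-127.64789794   -0.39067822  -21.67099569] 402.9078089835947
side scale 0.78 [265. 220.] 3876 [ 0.5447 -0.1122  0.0471]
side rocker_press 0.64 [197. 122.] 503 [0.4969 0.4653 0.0699]
side blue_key_top 0.5 [240. 210.] 11 [ 0.4792 -0.0453  0.0473]
side white_key_top 0.3 [247. 221.] 53 [ 0.4736 -0.1063  0.0472]
side grey_key_top 0.58 [240. 202.] 29 [ 0.4935 -0.0104  0.0462]
side pan 0.73 [299. 218.] 858 [ 0.6095 -0.1505  0.0641]
side pan 0.42 [249. 223.] 70 [ 0.4752 -0.1061  0.0473]
side tray 0.95 [190. 312.] 4728 [ 0.2523 -0.315   0.0048]
side tray 0.89 [269. 148.] 1344 [0.7094 0.276  0.0055]
```

```bash
python3 - <<'E'
import cv2
t=cv2.imread("pics/top0.png");s=cv2.imread("pics/side0.png")
a=cv2.resize(t[220:380,320:520],(800,600)[:1]*0 or (800,600)) 
a=cv2.resize(t[240:345,330:470],(400,300),interpolation=cv2.INTER_CUBIC)
b=cv2.resize(s[255:375,320:480],(400,300),interpolation=cv2.INTER_CUBIC)
import numpy as np
w=np.vstack([np.hstack([cv2.resize(t,(400,300)),cv2.resize(s,(400,300))]),np.hstack([a,b])])
cv2.imwrite("pics/m0.png",w)
E
```

```text
(no output)
```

View pics/m0.png

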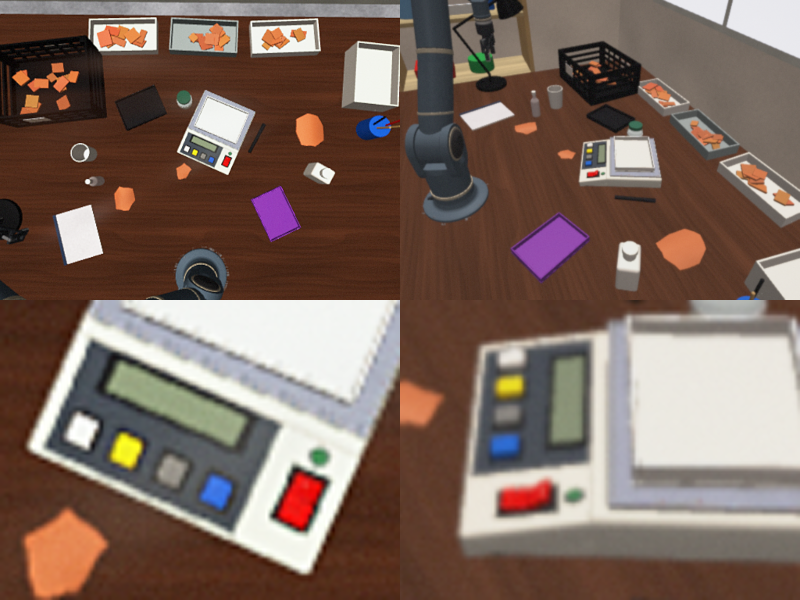

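The picture shows the scale near top pixel (270,190). The key row is white, yellow, grey, blue from left to right, and the red rocker is at its right end. The tray meant is the white one on the pan at (286,156). The white-bordered ones at the back hold sherds, and the purple and black ones are the wrong colour. Next I measure precisely with colour blobs in both views.

```bash
cat > meas.py <<'E'
from h import *
def blobs(n):
    d=cam(n); hsv=cv2.cvtColor(d["color"],cv2.COLOR_RGB2HSV).astype(int); H,S,V=hsv[...,0],hsv[...,1],hsv[...,2]
    full=np.zeros(H.shape+(3,)); v,u=np.indices(H.shape)
    P=(np.stack([u,v,np.ones_like(u)],-1)@np.linalg.inv(d["K"]).T*d["z_map"][...,None])@Rc(d).T+d["xyz"]
    roi=(abs(P[...,0]-.49)<.1)&(abs(P[...,1]+.03)<.16)&(P[...,2]>.03)&(P[...,2]<.09)
    out={}
    for k,m in dict(yellow=(abs(H-29)<7)&(S>150)&(V>90),blue=(abs(H-110)<14)&(S>120)&(V>90),red=((H<6)|(H>174))&(S>170)&(V>90)).items():
        out[k]=P[m&roi]
    return d,P,roi,out
E
python3 - <<'E'
from meas import *
ex=np.array([np.cos(np.radians(-23.4)),np.sin(np.radians(-23.4)),0]); ey=np.array([-ex[1],ex[0],0])
for n in("top","side"):
    d,P,roi,o=blobs(n)
    for k,p in o.items():
        L=np.c_[p@ex,p@ey,p[:,2]]
        print(n,k,len(p),np.round(p.mean(0),4),'loc',np.round(L.mean(0),4),'rng',np.round(np.percentile(L,[3,97],axis=0),4).tolist())
    if 1:
        p=o['red']; L=np.c_[p@ex,p@ey,p[:,2]]
        b=np.round((L[:,0])/.004).astype(int)
        for i in np.unique(b): print('  redprof',i*.004,(b==i).sum(),np.round(np.median(L[b==i,2]),4))
    # scale outline / console
    s=P[(P[...,2]>.028)&(P[...,2]<.095)&(abs(P[...,0]-.56)<.22)&(abs(P[...,1]+.06)<.2)]
    L=np.c_[s@ex,s@ey,s[:,2]]; m=(L[:,1]>.03)&(L[:,1]<.33)
    r=cv2.minAreaRect(np.float32(s[:,:2])); print(n,'rect',r)
    # wide white rim near y of rocker: profile along x
    yr=np.mean(o['red']@ey)
    q=L[abs(L[:,1]-yr)<.02]; b=np.round(q[:,0]/.008).astype(int)
    print([(round(i*.008,3),round(float(np.median(q[b==i,2])),3)) for i in np.unique(b)])
E
```

```text
top yellow 43 [0.5099 0.0335 0.0455] loc [0.4546 0.2332 0.0455] rng [[0.4443, 0.2238, 0.0391], [0.4655, 0.243, 0.0509]]
top blue 42 [ 0.4787 -0.0369  0.0457] loc [0.454  0.1563 0.0457] rng [[0.4436, 0.1473, 0.0392], [0.465, 0.1655, 0.0512]]
top red 89 [ 0.4731 -0.1008  0.0482] loc [0.4742 0.0954 0.0482] rng [[0.4559, 0.0842, 0.0421], [0.4927, 0.1064, 0.0571]]
  redprof 0.456 7 0.0468
  redprof 0.46 10 0.0464
  redprof 0.464 9 0.0454
  redprof 0.468 8 0.0455
  redprof 0.47200000000000003 10 0.0455
  redprof 0.47600000000000003 8 0.0482
  redprof 0.48 11 0.0471
  redprof 0.484 9 0.0546
  redprof 0.488 9 0.0548
  redprof 0.492 8 0.0486
top rect ((0.6163497567176819, -0.015824228525161743), (0.33265700936317444, 0.29550251364707947), 66.41492462158203)
[(np.float64(0.424), 0.033), (np.float64(0.432), 0.034), (np.float64(0.44), 0.035), (np.float64(0.448), 0.037), (np.float64(0.456), 0.042), (np.float64(0.464), 0.043), (np.float64(0.472), 0.045), (np.float64(0.48), 0.046), (np.float64(0.488), 0.053), (np.float64(0.496), 0.046), (np.float64(0.504), 0.047), (np.float64(0.512), 0.048), (np.fl
[... 1798 characters left out ...]
0.05), (np.float64(0.528), 0.051), (np.float64(0.536), 0.053), (np.float64(0.544), 0.064), (np.float64(0.552), 0.065), (np.float64(0.56), 0.066), (np.float64(0.568), 0.067), (np.float64(0.576), 0.065), (np.float64(0.584), 0.066), (np.float64(0.592), 0.066), (np.float64(0.6), 0.066), (np.float64(0.608), 0.065), (np.float64(0.616), 0.068), (np.float64(0.624), 0.066), (np.float64(0.632), 0.066), (np.float64(0.64), 0.067), (np.float64(0.648), 0.066), (np.float64(0.656), 0.066), (np.float64(0.664), 0.067), (np.float64(0.672), 0.065), (np.float64(0.68), 0.065), (np.float64(0.688), 0.066), (np.float64(0.696), 0.065), (np.float64(0.704), 0.064), (np.float64(0.712), 0.064), (np.float64(0.72), 0.051)]
```

```bash
cat > go.py <<'E'
from h import *
import sys
yaw=np.radians(-23.5); ex=np.array([np.cos(yaw),np.sin(yaw),0]); ey=np.array([-ex[1],ex[0],0]); ez=np.array([0,0,1.])
t=np.radians(10); n=-np.sin(t)*ex+np.cos(t)*ez
a=np.radians(-23.4); fx=np.array([np.cos(a),np.sin(a),0]); fy=np.array([-fx[1],fx[0],0])
T={k:x*fx+y*fy+z*ez for k,(x,y,z) in dict(rocker=(.488,.092,.0552),yellow=(.4553,.230,.0472),blue=(.4547,.1545,.0472)).items()}
Rd=np.c_[np.cross(ey,-n),ey,-n]
def report(k,h,z=None):
    s=monitor.read_state(); Rw=R.from_euler('xyz',s["tcp_rot"],degrees=True).as_matrix()
    g=T[k]+h*n
    if z: g=g+ez*(z-g[2])
    print("t",s["time"],"pos",s["ee_pos"],"F",s["force"],"goal",g.round(4))
    print("rot units",(R.from_matrix(Rw.T@Rd).as_rotvec()/.1).round(3))
    d=Rd.T@(g-s["ee_pos"]); print("shift units in desired frame",(d/.04).round(3),"mm",(d*1e3).round(1))
if __name__=="__main__": report(sys.argv[1],float(sys.argv[2]),float(sys.argv[3]) if len(sys.argv)>3 else None)
E
python3 go.py rocker .05 .23
```

```text
t 1.0 pos [0.23698056 0.63206395 0.23137137] F [ 0.12029386 -0.4258759   0.19567521] goal [ 0.4764 -0.1059  0.23  ]
rot units [ 0.046 -1.746  0.512]
shift units in desired frame [-12.646 -14.532   2.265] mm [-505.8 -581.3   90.6]
```

Request:
{"fn": "move_arm", "kwargs": {"increments": [[[-0.88,-0.69,0,0,0,0,0],[-0.88,-0.69,0,0,0,0,0],[-0.88,-0.69,0,0,0,0,0],[-0.88,-0.69,0,0,0,0,0],[-0.88,-0.69,0,0,0,0,0],[-0.88,-0.69,0,0,0,0,0],[-0.88,-0.69,0,0,0,0,0],[-0.88,-0.69,0,0,0,0,0],[-0.88,-0.69,0,0,0,0,0],[-0.88,-0.69,0,0,0,0,0]]]}}

```text
time: 2.25
ee_pos: [0.4704, 0.2488, 0.2316]
tcp_rot: [180.0, 0.0, 159.4]
force: [0.5, 0.8, -0.4]
opening: 0.003
grip_force: 0.0
```

```bash
python3 go.py rocker .05 .18
```

```text
t 2.25 pos [0.47037002 0.24878058 0.23161193] F [ 0.5427914   0.82310201 -0.4263241 ] goal [ 0.4764 -0.1059  0.18  ]
rot units [ 0.052 -1.742  0.512]
shift units in desired frame [-3.395 -8.071  1.909] mm [-135.8 -322.9   76.4]
```

Request:
{"fn": "move_arm", "kwargs": {"increments": [[[0,0,0,0.03,-0.87,0.26,0],[0,0,0,0.03,-0.87,0.26,0],[-0.42,-1,0.24,0,0,0,0],[-0.42,-1,0.24,0,0,0,0],[-0.42,-1,0.24,0,0,0,0],[-0.42,-1,0.24,0,0,0,0],[-0.42,-1,0.24,0,0,0,0],[-0.42,-1,0.24,0,0,0,0],[-0.42,-1,0.24,0,0,0,0],[-0.42,-1,0.24,0,0,0,0]]]}}

```text
time: 3.5
ee_pos: [0.4754, -0.1029, 0.1796]
tcp_rot: [-180.0, 10.0, 156.5]
force: [0.5, 1.3, 0.5]
opening: -0.004
grip_force: 0.0
```

```bash
python3 go.py rocker .02
```

```text
t 3.5 pos [ 0.47541994 -0.10291759  0.17961892] F [0.48072401 1.31937392 0.50096586] goal [ 0.4812 -0.108   0.0749]
rot units [-0.009  0.005 -0.005]
shift units in desired frame [ 0.274 -0.059  2.61 ] mm [ 11.   -2.3 104.4]
```

Request:
{"fn": "move_arm", "kwargs": {"increments": [[[0.07,-0.015,0.65,0,0,0,0],[0.07,-0.015,0.65,0,0,0,0],[0.07,-0.015,0.65,0,0,0,0],[0.06,-0.015,0.65,0,0,0,0],[0,0,0,0,0,0,0]]]}}

```text
time: 4.12
ee_pos: [0.4799, -0.1069, 0.0738]
tcp_rot: [-179.8, 9.8, 156.5]
force: [0.8, -0.3, -0.1]
opening: 0.001
grip_force: 0.0
```

```bash
python3 go.py rocker 0; python3 - <<'E'
from h import *
w=[]
for n,(r0,r1,c0,c1) in dict(top=(130,250,200,360),side=(130,250,180,340)).items():
    d=cam(n); w.append(cv2.resize(d["color"][r0:r1,c0:c1,::-1],(400,300),interpolation=cv2.INTER_CUBIC))
cv2.imwrite("pics/m1.png",np.hstack(w))
E
```

```text
t 4.125 pos [ 0.4799142  -0.10686935  0.07380507] F [ 0.77248388 -0.3205629  -0.06220477] goal [ 0.4844 -0.1094  0.0552]
rot units [-0.03  -0.039 -0.007]
shift units in desired frame [-0.045 -0.013  0.48 ] mm [-1.8 -0.5 19.2]
```

View pics/m1.png

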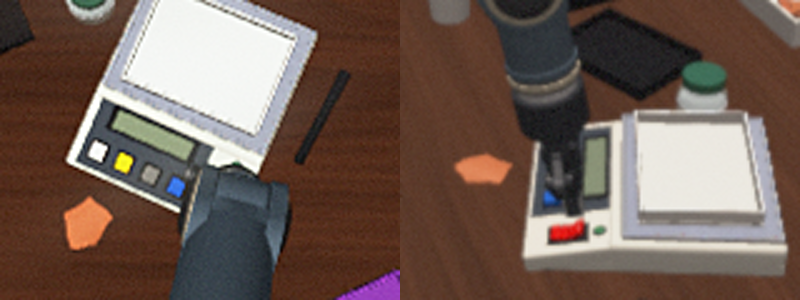

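The picture shows the closed fingertip at side crop (572,212), just above the far half of the red rocker at (568,232). I'll descend now.

Request:
{"fn": "move_arm", "kwargs": {"increments": [[[-0.02,0,0.2,0,0,0,0],[-0.02,0,0.16,0,0,0,0],[0,0,0.05,0,0,0,0],[0,0,0.05,0,0,0,0],[0,0,0,0,0,0,0]]]}}

```text
time: 4.85
ee_pos: [0.4853, -0.1088, 0.0571]
tcp_rot: [-179.9, 10.0, 156.5]
force: [-0.0, 0.6, -0.1]
opening: -0.001
grip_force: 0.0
```

```bash
python3 go.py rocker 0
```

```text
t 4.85 pos [ 0.48531804 -0.10879681  0.0571391 ] F [-0.00726198  0.59996501 -0.05796835] goal [ 0.4844 -0.1094  0.0552]
rot units [-0.016 -0.007 -0.007]
shift units in desired frame [ 0.023 -0.022  0.045] mm [ 0.9 -0.9  1.8]
```

Request:
{"fn": "move_arm", "kwargs": {"increments": [[[0.02,0,0.05,0,0,0,0],[0,0,0.05,0,0,0,0],[0,0,0.04,0,0,0,0],[0,0,0,0,0,0,0]]]}}

```text
time: 5.35
ee_pos: [0.4857, -0.1088, 0.0516]
tcp_rot: [-179.9, 10.0, 156.5]
force: [1.5, -1.0, 1.9]
opening: 0.004
grip_force: 0.9
```

Request:
{"fn": "move_arm", "kwargs": {"increments": [[[0,0,0.04,0,0,0,0],[0,0,0,0,0,0,0]]]}}

```text
time: 5.6
ee_pos: [0.486, -0.109, 0.0501]
tcp_rot: [-179.9, 10.0, 156.5]
force: [1.8, -0.7, 3.9]
opening: 0.002
grip_force: 1.4
```

Request:
{"fn": "move_arm", "kwargs": {"increments": [[[0,0,0.03,0,0,0,0],[0,0,0,0,0,0,0]]]}}

```text
time: 5.85
ee_pos: [0.4862, -0.1091, 0.0491]
tcp_rot: [-179.9, 10.0, 156.5]
force: [-0.4, -0.7, 6.8]
opening: 0.002
grip_force: 3.2
```

Request:
{"fn": "move_arm", "kwargs": {"increments": [[[0,0,0.01,0,0,0,0],[0,0,0,0,0,0,0],[0,0,-0.3,0,0,0,0],[0,0,-0.6,0,0,0,0],[0,0,-0.6,0,0,0,0]]]}}

```text
time: 6.48
ee_pos: [0.4749, -0.1046, 0.1077]
tcp_rot: [-179.9, 9.8, 156.5]
force: [-0.1, -0.2, -0.5]
opening: -0.001
grip_force: 0.0
```

```bash
python3 go.py yellow .045; python3 go.py yellow .012
```

```text
t 6.475 pos [ 0.47490681 -0.10461443  0.1077152 ] F [-0.06753683 -0.16213268 -0.46827389] goal [0.502  0.0334 0.0915]
rot units [-0.025 -0.036 -0.006]
shift units in desired frame [0.813 3.434 0.268] mm [ 32.5 137.4  10.7]
t 6.475 pos [ 0.47490681 -0.10461443  0.1077152 ] F [-0.06753683 -0.16213268 -0.46827389] goal [0.5073 0.0311 0.059 ]
rot units [-0.025 -0.036 -0.006]
shift units in desired frame [0.813 3.434 1.093] mm [ 32.5 137.4  43.7]
```

Request:
{"fn": "move_arm", "kwargs": {"increments": [[[0.2,0.86,0.07,0,0,0,0],[0.2,0.86,0.07,0,0,0,0],[0.2,0.86,0.07,0,0,0,0],[0.2,0.86,0.07,0,0,0,0],[0,0,0,0,0,0,0]]]}}

```text
time: 7.1
ee_pos: [0.5036, 0.0361, 0.0903]
tcp_rot: [-179.9, 9.8, 156.8]
force: [-0.3, -0.6, 0.2]
opening: 0.001
grip_force: 0.0
```

```bash
python3 go.py yellow .008; python3 - <<'E'
from meas import *
a=np.radians(-23.4); fx=np.array([np.cos(a),np.sin(a),0]); 
w=[]
for n,(r0,r1,c0,c1) in dict(top=(170,245,230,330),side=(180,255,210,310)).items():
    d,P,roi,o=blobs(n); w.append(cv2.resize(d["color"][r0:r1,c0:c1,::-1],(400,300),interpolation=cv2.INTER_CUBIC))
    p=o['red']; 
    if len(p):
        b=np.round(p@fx/.006).astype(int); print(n,len(p),[(round(i*.006,3),round(float(np.median(p[b==i,2])),4)) for i in np.unique(b)])
cv2.imwrite("pics/m2.png",np.hstack(w))
E
```

```text
t 7.1 pos [0.5036421  0.03607419 0.09026425] F [-0.3128406  -0.56653849  0.22187741] goal [0.5079 0.0308 0.0551]
rot units [-0.013 -0.026  0.051]
shift units in desired frame [ 0.004 -0.078  0.892] mm [ 0.2 -3.1 35.7]
top 91 [(np.float64(0.456), 0.0511), (np.float64(0.462), 0.0506), (np.float64(0.468), 0.047), (np.float64(0.474), 0.0463), (np.float64(0.48), 0.0455), (np.float64(0.486), 0.0499), (np.float64(0.492), 0.052), (np.float64(0.498), 0.0479)]
side 66 [(np.float64(0.456), 0.0406), (np.float64(0.462), 0.051), (np.float64(0.468), 0.0481), (np.float64(0.474), 0.0466), (np.float64(0.48), 0.0473), (np.float64(0.486), 0.0471), (np.float64(0.492), 0.0502)]
```

View pics/m2.png

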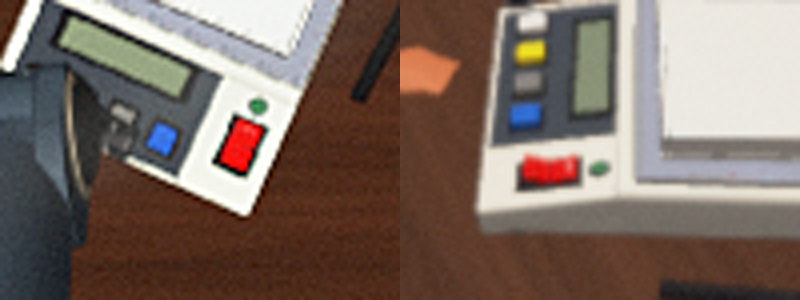

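The rocker is now on: its near end is raised and its far half is flush (side crop 548,170). The yellow key is at side crop (530,52). I'll check the tool against the key with a projection before descending.

```bash
python3 - <<'E'
from go import *
w=[]
s=monitor.read_state()
for n in("top","side"):
    d=cam(n); r0,c0=(150,220) if n=="top" else (160,200)
    im=cv2.resize(d["color"][r0:r0+90,c0:c0+120,::-1],(400,300),interpolation=cv2.INTER_CUBIC)
    for p,c in((s["ee_pos"],(255,0,255)),(T["yellow"],(0,0,0)),(T["blue"],(255,255,255))):
        q=d["K"]@(Rc(d).T@(p-np.array(d["xyz"]))); u=q[:2]/q[2]; print(n,u.round(1))
        cv2.circle(im,tuple(int(x) for x in ((u-[c0,r0]+.5)*400/120)),3,c,-1)
    w.append(im)
cv2.imwrite("pics/m3.png",np.hstack(w))
E
```

```text
top [248.4 195.6]
top [249.8 194.8]
top [270.7 204.4]
side [239.7 180.5]
side [241.9 191.7]
side [240.4 207.5]
```

View pics/m3.png

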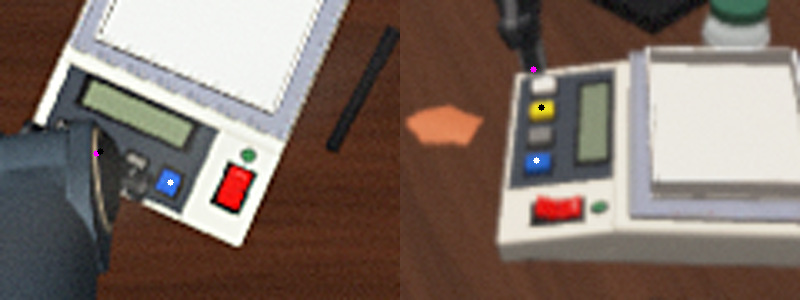

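The projected TCP sits on the fingertip at side crop (533,69), and the key targets sit on the yellow and blue keys. I'll descend on yellow.

Request:
{"fn": "move_arm", "kwargs": {"increments": [[[0,-0.08,0.3,0,0,0.05,0],[0,0,0.3,0,0,0,0],[0,0,0.3,0,0,0,0],[0,0,0.1,0,0,0,0],[0,0,0,0,0,0,0]]]}}

```text
time: 7.92
ee_pos: [0.5093, 0.0271, 0.0508]
tcp_rot: [-179.9, 9.9, 156.2]
force: [-0.3, 0.1, -1.0]
opening: -0.0
grip_force: 0.0
```

```bash
python3 go.py yellow 0
```

```text
t 7.925 pos [0.5093179  0.02712242 0.05084551] F [-0.28691867  0.13831209 -0.95471384] goal [0.5092 0.0303 0.0472]
rot units [-0.023 -0.012 -0.058]
shift units in desired frame [0.049 0.071 0.084] mm [2.  2.8 3.4]
```

Request:
{"fn": "move_arm", "kwargs": {"increments": [[[0.04,0.06,0,0,0,-0.05,0],[0,0,0.05,0,0,0,0],[0,0,0.05,0,0,0,0],[0,0,0.03,0,0,0,0],[0,0,0,0,0,0,0]]]}}

```text
time: 8.55
ee_pos: [0.51, 0.03, 0.0461]
tcp_rot: [-179.9, 10.0, 156.5]
force: [-0.0, 1.3, 2.2]
opening: -0.002
grip_force: 1.3
```

```bash
python3 go.py yellow 0
```

```text
t 8.55 pos [0.50996282 0.0299816  0.04607217] F [-0.04766431  1.25835769  2.20117702] goal [0.5092 0.0303 0.0472]
rot units [-0.012 -0.004 -0.005]
shift units in desired frame [ 0.015 -0.001 -0.031] mm [ 0.6 -0.  -1.3]
```

Request:
{"fn": "move_arm", "kwargs": {"increments": [[[0,0,0.04,0,0,0,0],[0,0,0.04,0,0,0,0],[0,0,0,0,0,0,0],[0,0,0,0,0,0,0]]]}}

```text
time: 9.05
ee_pos: [0.5105, 0.0297, 0.0429]
tcp_rot: [-179.9, 10.0, 156.5]
force: [-2.1, 2.0, 6.1]
opening: 0.0
grip_force: 2.7
```

Request:
{"fn": "move_arm", "kwargs": {"increments": [[[0,0,0.03,0,0,0,0],[0,0,0,0,0,0,0],[0,0,0,0,0,0,0]]]}}

```text
time: 9.43
ee_pos: [0.5107, 0.0297, 0.0419]
tcp_rot: [-179.9, 10.0, 156.5]
force: [-2.3, 1.2, 6.4]
opening: -0.001
grip_force: 3.1
```

Request:
{"fn": "move_arm", "kwargs": {"increments": [[[0,0,-0.2,0,0,0,0],[0,0,-0.4,0,0,0,0],[0,0,-0.4,0,0,0,0],[0,0,0,0,0,0,0],[0,0,0,0,0,0,0]]]}}

```text
time: 10.05
ee_pos: [0.5041, 0.0324, 0.0812]
tcp_rot: [-179.9, 10.0, 156.5]
force: [0.1, 0.0, -0.4]
opening: 0.002
grip_force: 0.0
```

```bash
python3 go.py blue .035; python3 - <<'E'
from meas import *
for n in("side",):
    d,P,roi,o=blobs(n); p=o['yellow']; print(len(p),np.percentile(p[:,2],[10,50,90]).round(4))
E
```

```text
t 10.05 pos [0.50407265 0.03237195 0.08116563] F [ 0.13039354  0.02821759 -0.37621973] goal [ 0.4731 -0.0364  0.0817]
rot units [-0.013 -0.004 -0.005]
shift units in desired frame [ 0.023 -1.885 -0.017] mm [  0.9 -75.4  -0.7]
38 [0.0416 0.0452 0.0487]
```

Request:
{"fn": "move_arm", "kwargs": {"increments": [[[0.01,-0.63,0,0,0,0,0],[0.01,-0.63,0,0,0,0,0],[0,-0.63,0,0,0,0,0],[0,0,0,0,0,0,0],[0,0,0.3,0,0,0,0],[0,0,0.3,0,0,0,0],[0,0,0.15,0,0,0,0],[0,0,0,0,0,0,0],[0,0,0,0,0,0,0]]]}}

```text
time: 11.22
ee_pos: [0.4782, -0.0387, 0.0515]
tcp_rot: [-179.9, 10.0, 156.5]
force: [0.2, 0.3, 0.9]
opening: 0.004
grip_force: 0.0
```

```bash
python3 go.py blue 0
```

```text
t 11.225 pos [ 0.47817484 -0.03874205  0.05145015] F [0.18078704 0.25405138 0.86208368] goal [ 0.4787 -0.0388  0.0472]
rot units [-0.015 -0.004 -0.005]
shift units in desired frame [0.007 0.004 0.107] mm [0.3 0.2 4.3]
```

Now press to about 3.5 mm past the expected top, the same depth as for yellow.

Request:
{"fn": "move_arm", "kwargs": {"increments": [[[0,0,0.05,0,0,0,0],[0,0,0.05,0,0,0,0],[0,0,0.05,0,0,0,0],[0,0,0.04,0,0,0,0],[0,0,0,0,0,0,0],[0,0,0,0,0,0,0]]]}}

```text
time: 11.98
ee_pos: [0.4794, -0.0393, 0.0441]
tcp_rot: [-179.9, 10.0, 156.5]
force: [-0.5, -0.2, 3.4]
opening: 0.002
grip_force: 2.1
```

Request:
{"fn": "move_arm", "kwargs": {"increments": [[[0,0,0.03,0,0,0,0],[0,0,0,0,0,0,0],[0,0,0,0,0,0,0]]]}}

```text
time: 12.35
ee_pos: [0.4796, -0.0394, 0.0429]
tcp_rot: [-179.9, 10.0, 156.5]
force: [-1.8, 0.8, 5.5]
opening: -0.0
grip_force: 2.6
```

Request:
{"fn": "move_arm", "kwargs": {"increments": [[[0,0,-0.2,0,0,0,0],[0,0,-0.5,0,0,0,0],[0,0,-1,0,0,0,0],[0,0,-1,0,0,0,0],[0,0,-0.5,0,0,0,0],[0,0,0,0,0,0,0]]]}}

```text
time: 13.1
ee_pos: [0.4596, -0.0302, 0.1701]
tcp_rot: [179.9, 10.1, 156.5]
force: [0.2, -0.7, 0.2]
opening: -0.003
grip_force: 0.0
```

```bash
python3 - <<'E'
from meas import *
d,P,roi,o=blobs("side"); cv2.imwrite("pics/m4.png",cv2.resize(d["color"][150:255,190:330,::-1],(600,450),interpolation=cv2.INTER_CUBIC))
print({k:(len(p),np.percentile(p[:,2],[10,50,90]).round(4)) for k,p in o.items()})
E
```

```text
{'yellow': (36, array([0.0419, 0.0457, 0.0486])), 'blue': (45, array([0.0401, 0.046 , 0.0484])), 'red': (68, array([0.0441, 0.0479, 0.0522]))}
```

View pics/m4.png

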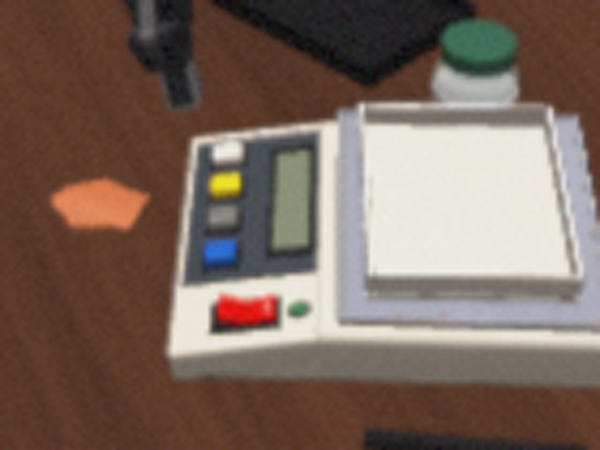

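The picture shows the rocker on (245,312), all four keys up again, the tray and sherd where they were, and the gripper clear at (180,90). I'm handing the job in.

```bash
python3 -c "from workcell import bot; print(bot.job_done())"
```

```text
the job is handed in; nothing more can be done
None
```

I switched the scale on at the rocker, then pressed and released the yellow grams key and the blue tare key in that order with light presses (under about 8 N); I handed the job in at about 13 s of the 40 s limit, with the pan, tray and other keys untouched.

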